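Shunt the post gauges into order and close the comb on them

TASK

First wind the handwheel anticlockwise until the steel comb is drawn fully back. Then slide the post gauges about on the floor of the tray, never lifting one out, until each stands in the far row in front of its own notch in the comb: the thinnest post at the left end, then in order to the thickest at the right end by the handwheel; the place of a missing gauge stays empty. Only then wind the handwheel clockwise until the comb has closed between the posts right up to its stop, and let go. Leave the other things on the table where they are.

Things in the scene. Friction and masses are not known exactly. Their poses are not given: they have to be found in the camera images.
- tray: Fixed tray, slippery floor. Origin: on the table, under the centre of its field of places; x to the far row and comb, y left along the rows, z up. Field 109 x 219 mm, floor at 6 mm, wall tops at 20 mm above the table. Near row x = -27 mm, far row +27; columns y = +81, +27, -27, -81 mm (left to right). Near right place is filled by a fixed block, wall-high; the other seven are open.
- near_left (a point): Floor point at the centre of the left-hand place of the near row (tray x -27, y +81 mm). The near row has three places, 54 mm apart.
- far_left (a point): Floor point at the centre of the left-hand place of the far row (tray x +27, y +81 mm): home of the thinnest gauge, gauge_1. The homes of gauge_2, gauge_3 and gauge_4 follow at 54 mm to the right each.
- far_right (a point): Floor point at the centre of the right-hand place of the far row (tray x +27, y -81 mm): home of the thickest gauge, gauge_4. Stop posts for the comb, 38 mm high, stand on the end walls at tray x +16 mm.
- gauge_1: Loose gauge with the thinnest post (may be absent): aluminium plate 52 x 52 x 18 mm with a square steel post 12 x 12 mm on its middle, parallel to the plate; 60 mm high, 0.2 kg. Origin: centre of underside, z up. Post top is 66 mm above the table. Home: far row, the left end. Grip the post about 50 mm above the table, opened 15 mm wider.
- gauge_2: Loose gauge with the second thinnest post (may be absent): aluminium plate 52 x 52 x 18 mm with a square steel post 17 x 17 mm on its middle, parallel to the plate; 60 mm high, 0.2 kg. Origin: centre of underside, z up. Post top is 66 mm above the table. Home: far row, second from the left. Grip the post about 50 mm above the table, opened 15 mm wider.
- gauge_3: Loose gauge with the second thickest post (may be absent): aluminium plate 52 x 52 x 18 mm with a square steel post 22 x 22 mm on its middle, parallel to the plate; 60 mm high, 0.2 kg. Origin: centre of underside, z up. Post top is 66 mm above the table. Home: far row, third from the left. Grip the post about 50 mm above the table, opened 15 mm wider.
- gauge_4: Loose gauge with the thickest post (may be absent): aluminium plate 52 x 52 x 18 mm with a square steel post 27 x 27 mm on its middle, parallel to the plate; 60 mm high, 0.2 kg. Origin: centre of underside, z up. Post top is 66 mm above the table. Home: far row, the right end. Grip the post about 50 mm above the table, opened 15 mm wider.
- comb (a joint): Travel of the steel comb plate, m: 0 drawn back, 0.034 at its stop; starts about 0.02. It moves to tray -x over the far row, 29.5 to 37.5 mm above the table. Four notches, centred on the columns, each 10 mm wider than the post that belongs there, 30 mm deep; tooth tips at tray x +56 mm drawn back, +22 at the stop. Driven only by the handwheel, 1.36 mm/rad; a post off its notch blocks it.
- handwheel (a joint): Turn of the handwheel, rad, about a vertical axis: grows clockwise seen from above and closes the comb; stop at 25 rad (4 turns), where the comb is at its stop too. Stays where it is left; turns both ways; needs about 0.04 N m plus the comb's friction (a few N at the handle).
- wheel_axis (a point): Point on the handwheel's axis, 69 mm above the table, level with the handle's foot. The wheel, 115 mm across, top at 66 mm, sits on a gearbox right of the field (tray x -75 to +35, y -129 to -235 mm, top 46 mm above the table).
- crank_grip (a point): Point to grip, on the axis of the handwheel's upright black handle, 95 mm above the table, 45 mm from the wheel's axis. The handle is a round grip 19 mm in diameter, 69 to 115 mm above the table, that revolves freely on its spindle, so that a gripper can hold it and go round in a circle without turning.
- counter: Bystander: white hand tally counter, 55 x 73 x 29 mm, at the left; origin centre of underside.
- cutter: Bystander: box cutter 154 mm long, lying at the left; origin centre of underside.
- standing_bolt_a: Bystander: hex bolt standing on its head, 47 mm high; origin centre of underside.
- standing_bolt_b: Bystander: hex bolt with washer standing on its head, 47 mm high; origin centre of underside.
- lying_bolt: Bystander: hex bolt lying on its side, 47 mm long, at the left; origin centre of underside.

How it is judged:
On the way, in this order (a step that is already met when the one before it is completed fails the run):
1. the comb is drawn back (less than 3 mm of travel) (value of joint comb below 0.003 m), for 0.2 s.
2. every gauge stands at its own place in the far row, the comb still drawn back (less than 8 mm of travel) (y of gauge_1 in the frame of tray between 0.073 and 0.089 m and x of each of gauge_1, gauge_2, gauge_3, gauge_4 in the frame of tray above 0.019 m and z of each of gauge_1, gauge_2, gauge_3, gauge_4 in the frame of tray below 0.012 m and angle between each of gauge_1, gauge_2, gauge_3, gauge_4's own z axis and vertical below 0.1 rad and y of gauge_2 in the frame of tray between 0.019 and 0.035 m and y of gauge_3 in the frame of tray between -0.035 and -0.019 m and y of gauge_4 in the frame of tray between -0.089 and -0.073 m and value of joint comb below 0.008 m), for 0.2 s.
3. the comb is wound up to its stop (value of joint comb above 0.032 m), for 0.2 s.
At the end, for the whole second after the job is handed in: Every gauge present stands flat in the far row in its own column (within 8 mm along and across the row), at rest, and the comb is within 2 mm of its stop (y of gauge_1 in the frame of tray between 0.073 and 0.089 m and x of each of gauge_1, gauge_2, gauge_3, gauge_4 in the frame of tray above 0.019 m and z of each of gauge_1, gauge_2, gauge_3, gauge_4 in the frame of tray below 0.012 m and angle between each of gauge_1, gauge_2, gauge_3, gauge_4's own z axis and vertical below 0.1 rad and y of gauge_2 in the frame of tray between 0.019 and 0.035 m and y of gauge_3 in the frame of tray between -0.035 and -0.019 m and y of gauge_4 in the frame of tray between -0.089 and -0.073 m and linear speed of each of gauge_1, gauge_2, gauge_3, gauge_4 below 0.02 m/s and value of joint comb above 0.032 m and velocity of joint handwheel below 0.2 rad/s); the robot touches nothing.
It fails at once if the gauge is lifted out of the tray (underside above the tray walls) (z of any of gauge_1, gauge_2, gauge_3, gauge_4 in the frame of tray above 0.02 m).
It fails at once if a bystander is moved more than 3 cm or upset (distance of any of counter, cutter, standing_bolt_a, standing_bolt_b, lying_bolt from where it was at the start of the episode above 0.03 m).
Of gauge_1, gauge_2, gauge_3, gauge_4 only 3 to 4 are there at a start; the rules pass over those that are not, and their reading is None.
At some moment in a run one of gauge_1, gauge_2, gauge_3, gauge_4 may be knocked a few centimetres aside while the robot is not near it.
Once in a run the grip may slacken for a moment while it holds something.
It also fails if it takes over 210 s, if anything falls off the work surface, if the arm or the gripper's body presses on something with over 40 N, if the wrist force passes 120 N, or if a joint passes its speed limit or range.

ROBOT

A 7-joint arm with a two-finger parallel gripper is mounted at the origin on a cart in front of the work surface, level with it; the furniture and walls round the work are solid. World frame = base frame: x ahead of the robot, y to its left, z up, the work surface at z = 0. Lengths are in m, angles in rad, forces in N, time in s.
With the tool pointing down it reaches from about 0.4 to 0.875 m from the base axis. Payload 6.5 kg.
Tool frame: the origin (TCP) lies at the very end of the fingers, on their centre line; the grasp point (between the pads) lies 19 mm behind it (r.grip_point_offset is the distance from the TCP to the grasp point, in m); z points along the fingers, y is the line along which they close (so a half turn about z gives the same grasp; the last joint's range is limited). The gripper opens to 85 mm and grips with 20 to 120 N. Pads are 22 mm wide; open, the fingers measure 114 mm over their backs; the gripper's body (76 mm by 85 mm) begins 54 mm behind the grasp point. The pads swing forward as they close: fully open they stand 13 mm farther back than shut.
Start: joints at [1.129, 0.536, -0.004, 1.538, 0.003, 1.067, -0.071], TCP at [0.239, -0.605, 0.231] pointing down, gripper open.
Joint ranges: [-2.7, 2.7], [-0.37, 2.16], [-1.27, 1.26], [0.24, 2.4], [-1.31, 4.45], [0.19, 1.91], [-2.76, 2.76]. Speed limits (rad/s): [2.39, 2.39, 3.14, 3.14, 3.14, 3.14, 3.14].

INTERFACE

Orientations are given as a rotation vector (axis times angle).
In Python, from rig import r, eyes, look_for, regions_of, place_of gives the robot as it stands.
- The arm moves only by the tool servo_tool, never from a script. Its argument "steps" is a list of rows, each an object of numbers: "claw": the closure, from -1 (fully open) to 1 (shut); "x", "y", "z": the shift along the tool's x, y, z in mm; "roll": the turn about the tool's z in degrees. In form: [{"claw": .., "x": .., "y": .., "z": .., "roll": ..}, ...]. A call has exactly 10 rows; each row shifts and turns the commanded pose from where the row before left it, along the tool's axes as they then stand; what a row does not reach is not made up. A row lasts 1/10 s, in which the tool goes at most 50 mm and 8.59 degrees, less where a joint would pass 70% of its speed; a pose out of reach is approached as far as the arm can. A call is refused whole if a number of a shift passes 50 or a number of a turn 8.59, either way. A call with a gripper value outside its range is refused whole. The fingers move at their own pace and stop on an object; "squeeze" is the grip in N (left out, the last holds). Time passes only in rows, so rows that do not move let the fingers close, or fill a call up. It gives the time, the measured TCP pose, the force, the opening and the grip force at its end, in the units of the state.
- r.get_obs(): the state, without advancing time (a new reading comes with each control period).
- eyes.get_image(name): name is "side" or "top" or "wrist"; returns a dict with "pixels" (480x640x3 uint8, red, green, blue), "z_map" (480x640 float32, m along the optical axis (not along the pixel's ray), 0 where there is no reading), "fx", "fy", "cx", "cy" (pixels), "R" (3x3) and "t" (3): a world point X has camera coordinates R X + t. Camera axes: x right, y down, z forward; pixel columns grow to the right and rows downward; lengths in m; the calibration is good to about 2 mm. A picture is of the moment at which its call begins.
- r.close_job(): hands the job in; it is judged then, once.
Trained networks look in the newest picture that a camera, given by its name, has taken for a name from the list of things; names that differ only in an ending like _2 or _b are one class to them, and where a whole thing is asked for, a point or a joint stands for the part that bears it (a point fixed in the world has none). Each returns a list of dicts, best first, with "p" (0 to 1); they miss things now and then, are a little off and sometimes report something else, mostly with a low value. They report only what shows in the picture. A call takes as long as a camera call.
- look_for(target, camera): "position" ([x, y, z] in m, in world coordinates, good to about 4 mm: the middle of the surface that is visible of it).
- regions_of(target, camera): "mask" (480x640 bool, what is visible of it).
- place_of(target, camera): "position" ([x, y, z] in m, in world coordinates, good to about 4 mm: a listed point, or the origin of a listed thing).
The state is a dict: "t": time; "joint_positions": joint angles; "qd": joint speeds; "joint_efforts": joint torques, N m; "tool_pos": TCP position; "orientation": TCP orientation; "ft_force": force on the tool from outside, world axes, zero at the start; "torque": the same for the moment, N m; "gripper_width": opening from 0.0 (shut) to 1.0 (fully open); "grip_force": force on a finger pad.
Only numpy, scipy, OpenCV 4.12 (cv2) and the standard library are available. Lean on these libraries where they do the work, as an engineer would, in place of code of your own. Each camera call takes 0.05 s, during which the arm holds its last target. There are 200 camera calls.

## Working session

There is one attempt and no reset: what is moved stays moved. The work goes in short steps, Python scripts to look and compute and a tool call to move; the robot and the scene stay as the last step left them, time stands still between calls to the robot, and variables do not carry over. Pictures are saved under pics/ and viewed, at most 14 in all, crops included, and the job is handed in when it is done.

Besides the shell and the picture viewer there is one more tool, called after "Request:" as a command line: name --argument value ..., lists and objects as JSON in quotes. servo_tool: Moves the arm, as the interface text tells. Its arguments: {"type":"object","properties":{"steps":{"type":"array"},"squeeze":{"type":"number"}},"required":["steps"]}

```bash
mkdir -p pics; ls; python3 - <<'E'
from rig import r, eyes, look_for, regions_of, place_of
import cv2, numpy as np
o=r.get_obs(); print(o['t'],o['tool_pos'],o['orientation'],o['gripper_width'])
for c in ['top','side']:
    im=eyes.get_image(c); cv2.imwrite(f'pics/{c}0.png',im['pixels'][:,:,::-1])
    print(c,-im['R'].T@im['t'])
    for n in ['tray','near_left','far_left','far_right','gauge_1','wheel_axis','crank_grip','counter','cutter','standing_bolt_a','lying_bolt']:
        print(c,n,[(np.round(d['position'],3).tolist(),round(float(d['p']),2)) for d in place_of(n,c)][:6])
E
```

```text
pics
0.0 [ 0.23830792 -0.60405072  0.23041047] [-3.08461128e+00 -5.86607999e-01  6.98893433e-04] 0.998933433617749
top [ 0.3455055  -0.09534382  1.00764135]
top tray [([0.534, -0.219, -0.001], 0.74)]
top near_left [([0.53, -0.138, 0.008], 0.88)]
top far_left [([0.58, -0.145, 0.005], 0.57)]
top far_right [([0.545, -0.305, 0.004], 0.68), ([0.508, 0.049, 0.003], 0.16)]
top gauge_1 [([0.551, -0.305, 0.005], 0.94), ([0.505, -0.243, 0.005], 0.75), ([0.521, -0.19, 0.006], 0.62), ([0.526, -0.138, 0.008], 0.55)]
top wheel_axis [([0.478, -0.398, 0.077], 0.95)]
top crank_grip [([0.475, -0.352, 0.092], 0.61)]
top counter [([0.687, 0.17, -0.0], 0.66)]
top cutter [([0.607, 0.068, 0.007], 0.91), ([0.543, -0.308, 0.002], 0.57)]
top standing_bolt_a [([0.565, 0.022, 0.002], 0.66), ([0.368, -0.214, -0.003], 0.45)]
top lying_bolt [([0.507, 0.048, 0.003], 0.62), ([0.515, -0.187, 0.006], 0.4)]
side [0.26176476 0.64453437 0.4150696 ]
side tray [([0.541, -0.221, -0.001], 0.92)]
side near_left [([0.53, -0.136, 0.004], 0.83)]
side far_left [([0.518, -0.191, 0.003], 0.62), ([0.582, -0.146, 0.008], 0.6), ([0.526, -0.136, 0.005], 0.4)]
side far_right [([0.55, -0.308, 0.005], 0.6)]
side gauge_1 [([0.514, -0.195, 0.004], 0.58), ([0.544, -0.308, 0.007], 0.56)]
side wheel_axis [([0.481, -0.395, 0.073], 0.69)]
side crank_grip [([0.479, -0.349, 0.096], 0.43)]
side counter [([0.691, 0.173, 0.0], 0.96)]
side cutter [([0.606, 0.074, -0.004], 0.55), ([0.525, -0.137, 0.004], 0.17)]
side standing_bolt_a [([0.559, 0.019, 0.0], 0.62)]
side lying_bolt [([0.504, 0.055, 0.002], 0.51)]
```

View pics/top0.png

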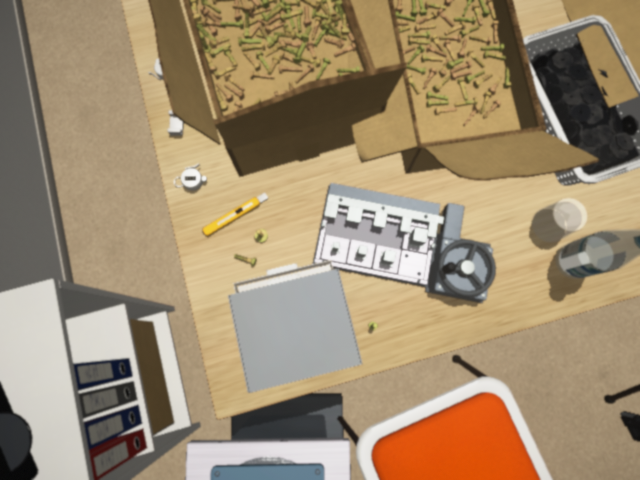

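View pics/side0.png

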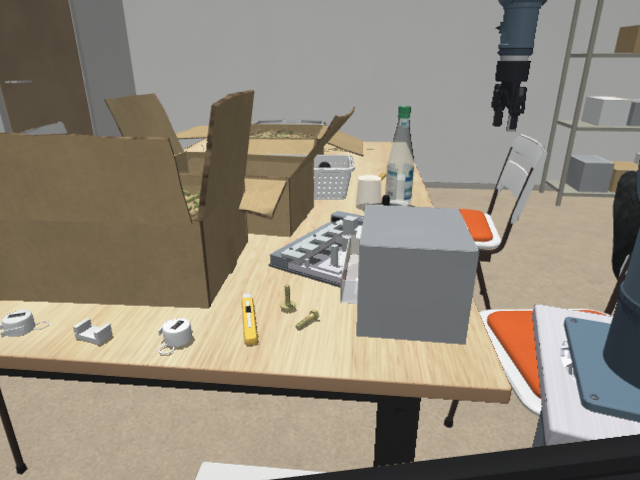

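The top view shows the tray at px (315–440, 185–285). Three gauges stand in the near row at (335,250), (360,255) and (388,260), and one at far right (420,238). The comb is half closed, the wheel is at (465,268), and a tall grey box stands at (295,325). Next I'll build a rectified height map to get the tray pose and post sizes.

```bash
cat > h.py <<'E'
from rig import r, eyes, look_for, regions_of, place_of
import cv2, numpy as np
def cloud(im):
    z=im['z_map']; v,u=np.indices(z.shape)
    c=np.stack([(u-im['cx'])/im['fx']*z,(v-im['cy'])/im['fy']*z,z],-1)
    w=(c-im['t'])@im['R']
    w[z<=0]=np.nan
    return w
def bgr(im): return im['pixels'][:,:,::-1].copy()
def rect(im,o,yaw,zp,xr=(-.09,.09),yr=(-.26,.13),s=2000):
    # tray-aligned view of plane z=zp: up = +x tray, left = +y tray
    W=int((yr[1]-yr[0])*s);H=int((xr[1]-xr[0])*s)
    j,i=np.meshgrid(np.arange(W),np.arange(H)); tx=xr[1]-i/s; ty=yr[1]-j/s
    c,sn=np.cos(yaw),np.sin(yaw)
    P=np.stack([o[0]+c*tx-sn*ty,o[1]+sn*tx+c*ty,np.full(tx.shape,zp)],-1)@im['R'].T+im['t']
    u=(P[...,0]/P[...,2]*im['fx']+im['cx']).astype(np.float32);v=(P[...,1]/P[...,2]*im['fy']+im['cy']).astype(np.float32)
    return cv2.remap(bgr(im),u,v,cv2.INTER_LINEAR)
E
python3 - <<'E'
from h import *
im=eyes.get_image('top'); print(im['fx'])
w=cloud(im)
# walls top ~20mm
x,y,z=w[...,0],w[...,1],w[...,2]
roi=(x>.44)&(x<.68)&(y>-.5)&(y<-.08)
m=roi&(z>.012)&(y>-.33)
import collections
print(np.histogram(z[roi],bins=np.arange(-.005,.13,.005)))
m=roi&(abs(z-.02)<.0035)
pts=w[m][:,:2].astype(np.float32)
print(len(pts),cv2.minAreaRect(pts))
m=roi&(abs(z-.066)<.004); mm=m.astype(np.uint8)
n,l,s,c=cv2.connectedComponentsWithStats(mm)
for k in range(1,n):
    if s[k,4]>8: print('z66',np.nanmean(w[l==k],0).round(4),s[k])
m=(x<.6)&(x>.2)&(y>-.3)&(y<.2)&(z>.04)
print('greybox',np.nanmin(x[m&(y>-.1)]),np.nanmax(x[m&(y>-.1)&(x<.5)]),np.nanpercentile(z[m&(x<.47)],[5,50,95]))
b=m&(x<.5)&(z>.1); print(np.nanpercentile(x[b],[0,100]),np.nanpercentile(y[b],[0,100]))
cv2.imwrite('pics/t1.png',cv2.resize(bgr(im)[170:310,305:505],(800,560),interpolation=cv2.INTER_CUBIC))
E
```

```text
484.0947895601465
(array([2615, 4758, 1948,  247,  789, 2107, 1869,  466, 1544,  744, 1574,
        117,  167,  346, 1092,   89,   14,   19,   23,   14,   32,   23,
          7,   45,   31,    0]), array([-0.005,  0.   ,  0.005,  0.01 ,  0.015,  0.02 ,  0.025,  0.03 ,
        0.035,  0.04 ,  0.045,  0.05 ,  0.055,  0.06 ,  0.065,  0.07 ,
        0.075,  0.08 ,  0.085,  0.09 ,  0.095,  0.1  ,  0.105,  0.11 ,
        0.115,  0.12 ,  0.125]))
2128 ((0.558009147644043, -0.23208265006542206), (0.24821306765079498, 0.17409615218639374), 77.0383071899414)
z66 [ 0.5455 -0.3046  0.0664] [413 228  15  15 179]
z66 [ 0.4881 -0.3959  0.0666] [438 239  58  49 941]
z66 [ 0.5267 -0.136   0.0666] [333 242   7   7  38]
z66 [ 0.5167 -0.1886  0.0665] [358 245  10  10  72]
z66 [ 0.504  -0.2414  0.0664] [384 250  12  13 124]
greybox 0.2585344213077228 0.48731144274140986 [0.14353029 0.15891571 0.16141319]
[0.25853442 0.49118235] [-0.17293525  0.05812775]
```

View pics/t1.png

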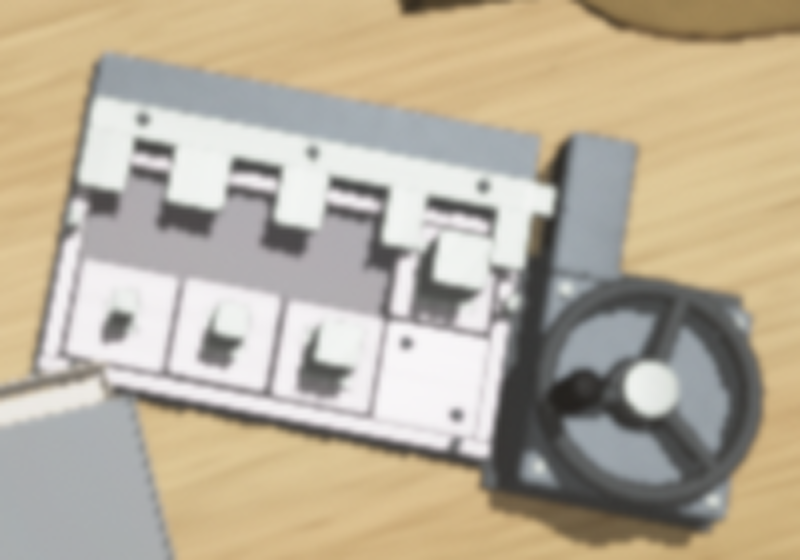

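Post widths come out at about 7, 10, 12.5 and 15 px, so gauges 1–3 stand in the near row, already in order, and gauge_4 is at its home. The handle is left of the wheel hub. The grey box (161 mm high) overlaps the view near the tray's near-left corner, so I need its clearance.

```bash
cat >> h.py <<'E'
O=np.array([.5365,-.2208]); YAW=np.deg2rad(-12.15)
XA=np.array([np.cos(YAW),np.sin(YAW)]); YA=np.array([-XA[1],XA[0]])
def tray(p): d=np.asarray(p)[...,:2]-O; return np.stack([d@XA,d@YA],-1)*1000
def posts(im):
    w=cloud(im); T=tray(w); z=w[...,2]
    m=((abs(z-.066)<.004)&(abs(T[...,0])<60)&(abs(T[...,1])<112)).astype(np.uint8)
    n,l,s,c=cv2.connectedComponentsWithStats(m)
    return [(tray(w[l==k].mean(0)).round(1).tolist(),int(s[k,4])) for k in range(1,n) if s[k,4]>12]
def tcp():
    o=r.get_obs(); p=o['tool_pos']; R=cv2.Rodrigues(np.array(o['orientation']))[0]
    return tray(p).round(1),round(p[2]*1000,1),'yaw in tray',round(np.degrees(np.arctan2(R[1,0],R[0,0])-YAW),2),'tilt',R[:,2].round(3),'w',round(o['gripper_width'],3),'gf',o['grip_force'],np.round(o['ft_force'],1),round(o['t'],2)
E
python3 - <<'E'
from h import *
im=eyes.get_image('top'); w=cloud(im); T=tray(w); z=w[...,2]
print(posts(im)); print(tcp())
m=(abs(z-.066)<.004)&(T[...,1]<-120)&(T[...,1]>-250)&(abs(T[...,0]+20)<70)
n,l,s,c=cv2.connectedComponentsWithStats(m.astype(np.uint8)); k=1+np.argmax(s[1:,4])
print('wheel',cv2.minEnclosingCircle(T[l==k].astype(np.float32)))
m=(z>.08)&(z<.125)&(T[...,1]<-120)&(T[...,1]>-250)&(abs(T[...,0]+20)<70)
print('handle',np.c_[T[m],z[m]*1000].round(0).astype(int)[::3].tolist())
m=(z>.153)&(z<.17)&(T[...,0]<0)&(T[...,0]>-300)&(T[...,1]>-50)&(T[...,1]<300)
print('box',cv2.boxPoints(cv2.minAreaRect(T[m].astype(np.float32))).round(0), z[m].max())
# comb: tip x
m=(abs(z-.0375)<.003)&(abs(T[...,1])<105)&(T[...,0]>15)
print('comb tip',np.percentile(T[m][:,0],[0,1,3,5]))
for c in ['top','side']: print([tray(d['position']).round(1).tolist()+[d['p']] for d in place_of('crank_grip',c)+place_of('wheel_axis',c)])
E
```

```text
[([26.2, -80.1], 181), ([-27.3, 80.9], 37), ([-26.4, 27.3], 78), ([-27.6, -26.9], 122)]
(array([-210.5, -437.9]), np.float64(231.3), 'yaw in tray', np.float64(33.69), 'tilt', array([-0.,  0., -1.]), 'w', 0.999, 'gf', 0.0, array([-0.6, -0.3,  0.3]), 1.3)
wheel ((-18.958532333374023, -181.41989135742188), 57.55074691772461)
handle [[-26, -134, 111], [-24, -141, 107], [-28, -134, 112], [-27, -139, 115], [-29, -131, 103], [-31, -133, 118], [-29, -139, 114], [-28, -131, 87], [-33, -130, 115], [-31, -136, 113], [-30, -143, 115], [-31, -130, 92], [-34, -131, 113], [-34, -136, 116], [-33, -141, 116], [-32, -130, 86], [-35, -131, 107], [-36, -135, 114], [-35, -140, 114], [-34, -145, 117], [-36, -130, 95], [-38, -131, 114], [-37, -137, 115], [-37, -142, 117], [-36, -130, 81], [-38, -131, 100], [-39, -134, 111], [-39, -138, 117], [-38, -144, 115], [-39, -131, 92], [-41, -133, 108], [-41, -138, 113], [-40, -143, 114], [-40, -134, 92], [-42, -136, 108], [-42, -141, 110], [-41, -134, 83], [-42, -137, 93], [-42, -141, 102], [-43, -139, 88]]
box [[-324.  178.]
 [-240.   -3.]
 [ -86.   69.]
 [-170.  250.]] 0.16426727650885134
comb tip [25.64358438 34.62436371 35.92316411 37.28769353]
[[-32.6, -140.2, 0.63], [-18.6, -183.5, 0.87]]
[[-29.6, -137.4, 0.43], [-18.1, -181.7, 0.69]]
```

Request:
servo_tool --steps '[{"claw":0,"x":0,"y":0,"z":0,"roll":8.42},{"claw":0,"x":0,"y":0,"z":0,"roll":8.42},{"claw":0,"x":0,"y":0,"z":0,"roll":8.42},{"claw":0,"x":0,"y":0,"z":0,"roll":8.42},{"claw":0,"x":29.5,"y":-49.5,"z":0,"roll":0},{"claw":0,"x":29.5,"y":-49.5,"z":0,"roll":0},{"claw":0,"x":29.5,"y":-49.5,"z":0,"roll":0},{"claw":0,"x":29.5,"y":-49.5,"z":0,"roll":0},{"claw":0,"x":29.5,"y":-49.5,"z":30,"roll":0},{"claw":0,"x":29.5,"y":-49.5,"z":40,"roll":0}]'

```text
t: 2.5
tool_pos: [0.4356, -0.3945, 0.1807]
orientation: [3.122, -0.331, 0.006]
ft_force: [0.7, -1.2, -0.6]
gripper_width: 0.503
grip_force: 0.0
```

```bash
python3 - <<'E'
from h import *
print(tcp())
im=eyes.get_image('wrist'); print(tcp())
w=cloud(im);T=tray(w);z=w[...,2]
m=(z>.107)&(z<.122)&(abs(T[...,0]+20)<70)&(T[...,1]<-110)&(T[...,1]>-250)
print(m.sum(), T[m].mean(0) if m.any() else 0, cv2.minEnclosingCircle(T[m].astype(np.float32)) if m.any() else 0)
print([tray(d['position']).round(1).tolist()+[d['p']] for d in place_of('crank_grip','wrist')+place_of('wheel_axis','wrist')])
cv2.imwrite('pics/w1.png',bgr(im))
E
```

```text
(array([ -62.1, -191.1]), np.float64(180.7), 'yaw in tray', np.float64(0.07), 'tilt', array([ 0.004, -0.002, -1.   ]), 'w', 0.503, 'gf', 0.0, array([ 0.7, -1.2, -0.6]), 2.5)
(array([ -60.5, -181. ]), np.float64(174.9), 'yaw in tray', np.float64(0.59), 'tilt', array([ 0.   ,  0.008, -1.   ]), 'w', 0.502, 'gf', 0.0, array([ 2.6,  7.2, -2.8]), 2.55)
1077 [ -32.2637304  -142.87177632] ((-33.560768127441406, -141.8429412841797), 9.55008602142334)
[[-31.9, -138.6, 0.83], [-19.3, -189.4, 0.78], [-27.9, -27.9, 0.55]]
```

View pics/w1.png

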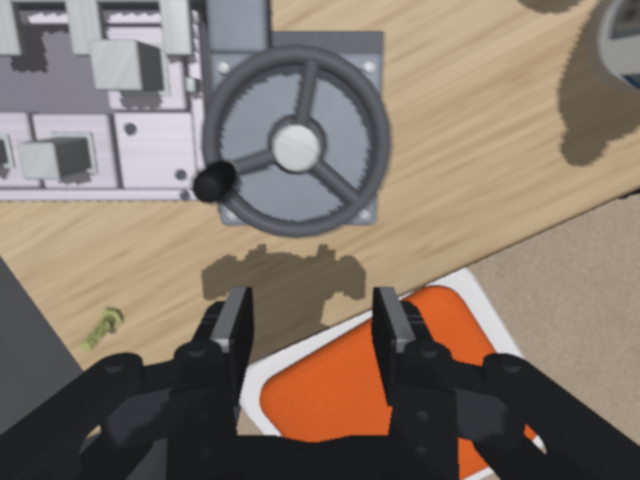

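The wrist view shows the handle at px (213,182) and the hub at (297,148), both clear of the fingers. The arm was still settling, so I measure again.

```bash
python3 - <<'E'
from h import *
for i in range(4): im=eyes.get_image('wrist')
print(tcp())
w=cloud(im);T=tray(w);z=w[...,2]
m=(z>.107)&(z<.122)&(abs(T[...,0]+20)<70)&(T[...,1]<-110)&(T[...,1]>-250)
print(m.sum(), T[m].mean(0), cv2.minEnclosingCircle(T[m].astype(np.float32)))
m=(abs(z-.066)<.003)&(T[...,1]<-115)&(T[...,1]>-250)&(abs(T[...,0]+20)<70)
print('wheel',cv2.minEnclosingCircle(T[m].astype(np.float32)))
print([tray(d['position']).round(1).tolist()+[d['p']] for d in place_of('crank_grip','wrist')+place_of('wheel_axis','wrist')])
E
```

```text
(array([ -64.8, -194.8]), np.float64(180.5), 'yaw in tray', np.float64(-0.14), 'tilt', array([ 0.   , -0.002, -1.   ]), 'w', 0.499, 'gf', 0.0, array([-0.1,  0.9,  0.2]), 2.85)
1086 [ -32.3348784 -142.9558434] ((-33.36296081542969, -141.6503448486328), 9.537625312805176)
wheel ((-19.030536651611328, -184.1892852783203), 57.24801254272461)
[[-35.0, -140.0, 0.98], [-17.1, -191.8, 0.63]]
```

Request:
servo_tool --steps '[{"claw":0,"x":15.7,"y":-27.2,"z":20,"roll":0},{"claw":0,"x":15.7,"y":-27.2,"z":20,"roll":0},{"claw":0,"x":0,"y":0,"z":0,"roll":0},{"claw":0,"x":0,"y":0,"z":32,"roll":0},{"claw":0,"x":0,"y":0,"z":32,"roll":0},{"claw":0,"x":0,"y":0,"z":0,"roll":0},{"claw":1,"x":0,"y":0,"z":0,"roll":0},{"claw":1,"x":0,"y":0,"z":0,"roll":0},{"claw":1,"x":0,"y":0,"z":0,"roll":0},{"claw":1,"x":0,"y":0,"z":0,"roll":0}]' --squeeze 60

```text
t: 3.95
tool_pos: [0.476, -0.3508, 0.0776]
orientation: [3.121, -0.333, 0.005]
ft_force: [-0.2, -2.6, 6.1]
gripper_width: 0.2
grip_force: 59.4
```

```bash
python3 - <<'E'
from h import *
print(tcp())
E
```

```text
(array([ -31.8, -139.8]), np.float64(77.6), 'yaw in tray', np.float64(-0.04), 'tilt', array([ 0.003, -0.003, -1.   ]), 'w', 0.2, 'gf', 59.43728469545022, array([-0.2, -2.6,  6.1]), 3.95)
```

Request:
servo_tool --steps '[{"claw":1,"x":-12.5,"y":6.5,"z":0,"roll":0},{"claw":1,"x":-9.9,"y":10.1,"z":0,"roll":0},{"claw":1,"x":-6.3,"y":12.6,"z":0,"roll":0},{"claw":1,"x":-2.1,"y":13.9,"z":0,"roll":0},{"claw":1,"x":2.3,"y":13.9,"z":0,"roll":0},{"claw":1,"x":6.5,"y":12.5,"z":0,"roll":0},{"claw":1,"x":10.1,"y":9.9,"z":0,"roll":0},{"claw":1,"x":12.6,"y":6.3,"z":0,"roll":0},{"claw":1,"x":13.9,"y":2.1,"z":0,"roll":0},{"claw":1,"x":13.9,"y":-2.3,"z":0,"roll":0}]'

```text
t: 4.95
tool_pos: [0.4849, -0.4405, 0.0775]
orientation: [3.122, -0.335, 0.002]
ft_force: [-2.0, 2.4, 11.1]
gripper_width: 0.204
grip_force: 60.2
```

```bash
python3 - <<'E'
from h import *
print(tcp()); 
im=eyes.get_image('top'); print(posts(im)); print(tcp())
w=cloud(im);T=tray(w);z=w[...,2]
m=(abs(z-.0375)<.003)&(abs(T[...,1])<105)&(T[...,0]>15)
print('comb tip',np.percentile(T[m][:,0],[1,3,5,10]))
E
```

```text
(array([  -4.2, -225.6]), np.float64(77.5), 'yaw in tray', np.float64(-0.09), 'tilt', array([ 0.001, -0.002, -1.   ]), 'w', 0.204, 'gf', 60.225546886213124, array([-2. ,  2.4, 11.1]), 4.95)
[([26.6, -79.9], 177), ([-27.1, 81.0], 36), ([-26.1, 27.2], 74), ([-27.3, -27.1], 121)]
(array([  -0.9, -224.2]), np.float64(77.7), 'yaw in tray', np.float64(0.06), 'tilt', array([ 0.004, -0.003, -1.   ]), 'w', 0.205, 'gf', 59.31784025626257, array([ 2.8, -4.3,  3.4]), 5.0)
comb tip [38.70544687 40.06440898 41.5820679  45.17907506]
```

Request:
servo_tool --steps '[{"claw":1,"x":12.5,"y":-6.5,"z":0,"roll":0},{"claw":1,"x":9.9,"y":-10.1,"z":0,"roll":0},{"claw":1,"x":6.3,"y":-12.6,"z":0,"roll":0},{"claw":1,"x":2.1,"y":-13.9,"z":0,"roll":0},{"claw":1,"x":-2.3,"y":-13.9,"z":0,"roll":0},{"claw":1,"x":-6.5,"y":-12.5,"z":0,"roll":0},{"claw":1,"x":-10.1,"y":-9.9,"z":0,"roll":0},{"claw":1,"x":-12.6,"y":-6.3,"z":0,"roll":0},{"claw":1,"x":-13.9,"y":-2.1,"z":0,"roll":0},{"claw":1,"x":-13.9,"y":2.3,"z":0,"roll":0}]'

```text
t: 6.0
tool_pos: [0.4759, -0.3507, 0.0776]
orientation: [3.121, -0.332, 0.007]
ft_force: [1.9, -6.0, 3.5]
gripper_width: 0.208
grip_force: 59.4
```

Request:
servo_tool --steps '[{"claw":1,"x":-12.5,"y":6.5,"z":0,"roll":0},{"claw":1,"x":-9.9,"y":10.1,"z":0,"roll":0},{"claw":1,"x":-6.3,"y":12.6,"z":0,"roll":0},{"claw":1,"x":-2.1,"y":13.9,"z":0,"roll":0},{"claw":1,"x":2.3,"y":13.9,"z":0,"roll":0},{"claw":1,"x":6.5,"y":12.5,"z":0,"roll":0},{"claw":1,"x":10.1,"y":9.9,"z":0,"roll":0},{"claw":1,"x":12.6,"y":6.3,"z":0,"roll":0},{"claw":1,"x":13.9,"y":2.1,"z":0,"roll":0},{"claw":1,"x":13.9,"y":-2.3,"z":0,"roll":0}]'

```text
t: 7.0
tool_pos: [0.4849, -0.4405, 0.0775]
orientation: [3.122, -0.335, 0.002]
ft_force: [-1.9, 2.8, 11.1]
gripper_width: 0.203
grip_force: 60.4
```

```bash
python3 - <<'E'
from h import *
im=eyes.get_image('top'); print(posts(im)); print(tcp())
w=cloud(im);T=tray(w);z=w[...,2]
m=(abs(z-.0375)<.003)&(abs(T[...,1])<105)&(T[...,0]>15)
print('comb tip',np.percentile(T[m][:,0],[1,3,5,10]))
E
```

```text
[([26.3, -80.2], 179), ([-27.6, 80.9], 36), ([-26.2, 27.1], 74), ([-27.4, -26.9], 122)]
(array([  -0.9, -224.3]), np.float64(77.7), 'yaw in tray', np.float64(0.05), 'tilt', array([ 0.004, -0.002, -1.   ]), 'w', 0.206, 'gf', 59.393600727198645, array([ 2.9, -3.7,  3.2]), 7.05)
comb tip [46.98476851 48.1974659  49.48501991 53.28326399]
```

Request:
servo_tool --steps '[{"claw":1,"x":12.5,"y":-6.5,"z":0,"roll":0},{"claw":1,"x":9.9,"y":-10.1,"z":0,"roll":0},{"claw":1,"x":6.3,"y":-12.6,"z":0,"roll":0},{"claw":1,"x":2.1,"y":-13.9,"z":0,"roll":0},{"claw":1,"x":-2.3,"y":-13.9,"z":0,"roll":0},{"claw":1,"x":-6.5,"y":-12.5,"z":0,"roll":0},{"claw":1,"x":-10.1,"y":-9.9,"z":0,"roll":0},{"claw":1,"x":-12.6,"y":-6.3,"z":0,"roll":0},{"claw":1,"x":-13.9,"y":-2.1,"z":0,"roll":0},{"claw":1,"x":-13.9,"y":2.3,"z":0,"roll":0}]'

```text
t: 8.05
tool_pos: [0.4759, -0.3507, 0.0776]
orientation: [3.121, -0.332, 0.007]
ft_force: [2.9, -7.9, 4.9]
gripper_width: 0.198
grip_force: 59.5
```

```bash
cat >> h.py <<'E'
def tip(im):
    w=cloud(im);T=tray(w);z=w[...,2]
    m=(abs(z-.034)<.006)&(abs(T[...,1])<105)&(T[...,0]>15)
    # front edge of comb at each tooth band
    out=[]
    for y in (105,54,0,-54): 
        k=m&(abs(T[...,1]-y)<7)
        out.append(round(float(np.percentile(T[k][:,0],3)),1) if k.sum()>5 else None)
    return out
E
python3 - <<'E'
from h import *
im=eyes.get_image('top'); print(posts(im)); print(tcp()); print(tip(im))
cv2.imwrite('pics/r2.png',cv2.resize(rect(im,O,YAW,.0375),None,fx=1,fy=1))
E
```

```text
[([26.3, -80.0], 176), ([-27.2, 80.7], 36), ([-26.3, 27.5], 74), ([-27.3, -27.0], 121)]
(array([ -34.8, -140.9]), np.float64(77.4), 'yaw in tray', np.float64(-0.11), 'tilt', array([ 0.001, -0.003, -1.   ]), 'w', 0.207, 'gf', 60.67535463022068, array([-2.3,  0.1, 14. ]), 8.1)
[52.4, 51.9, 52.4, 52.0]
```

View pics/r2.png

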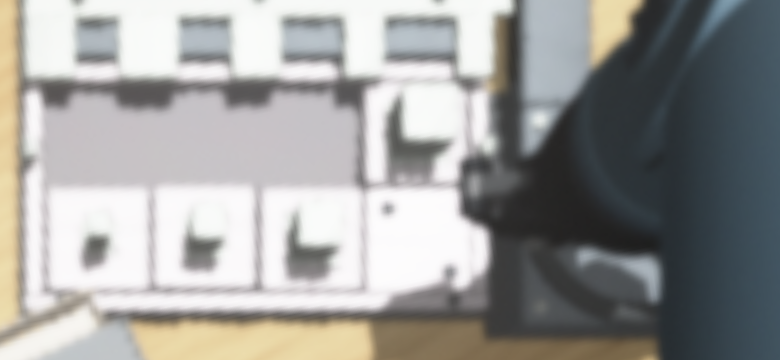

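The rectified view shows the comb's tooth tips at row ~80 (tray x about 50–52) and all gauges still in place. A few millimetres of travel remain.

Request:
servo_tool --steps '[{"claw":1,"x":-12.5,"y":6.5,"z":0,"roll":0},{"claw":1,"x":-9.9,"y":10.1,"z":0,"roll":0},{"claw":1,"x":-6.3,"y":12.6,"z":0,"roll":0},{"claw":1,"x":-2.1,"y":13.9,"z":0,"roll":0},{"claw":1,"x":2.3,"y":13.9,"z":0,"roll":0},{"claw":1,"x":6.5,"y":12.5,"z":0,"roll":0},{"claw":1,"x":0,"y":0,"z":0,"roll":0},{"claw":1,"x":0,"y":0,"z":0,"roll":0},{"claw":1,"x":0,"y":0,"z":0,"roll":0},{"claw":1,"x":0,"y":0,"z":0,"roll":0}]'

```text
t: 9.1
tool_pos: [0.4395, -0.4138, 0.0775]
orientation: [3.122, -0.333, 0.004]
ft_force: [1.0, -1.1, 10.5]
gripper_width: 0.205
grip_force: 60.4
```

```bash
python3 - <<'E'
from h import *
im=eyes.get_image('top'); print(posts(im)); print(tcp()); print(tip(im))
E
```

```text
[([26.3, -79.9], 175), ([-27.3, 80.8], 38), ([-26.2, 27.2], 74), ([-27.5, -26.8], 121)]
(array([ -54.2, -209.1]), np.float64(77.5), 'yaw in tray', np.float64(-0.02), 'tilt', array([ 0.002, -0.002, -1.   ]), 'w', 0.202, 'gf', 60.403868921566755, array([-0.6, -0.4, 11. ]), 9.15)
[54.8, 55.0, 54.7, 54.7]
```

Request:
servo_tool --steps '[{"claw":1,"x":4.5,"y":5.5,"z":0,"roll":0},{"claw":1,"x":5.5,"y":4.5,"z":0,"roll":0},{"claw":1,"x":6,"y":3.5,"z":0,"roll":0},{"claw":1,"x":6.5,"y":2.7,"z":0,"roll":0},{"claw":1,"x":0,"y":0,"z":0,"roll":0},{"claw":1,"x":0,"y":0,"z":0,"roll":0},{"claw":1,"x":0,"y":0,"z":0,"roll":0},{"claw":1,"x":0,"y":0,"z":0,"roll":0},{"claw":1,"x":0,"y":0,"z":0,"roll":0},{"claw":1,"x":0,"y":0,"z":0,"roll":0}]'

```text
t: 10.15
tool_pos: [0.458, -0.4345, 0.0775]
orientation: [3.122, -0.333, 0.004]
ft_force: [0.3, -1.6, 9.8]
gripper_width: 0.198
grip_force: 60.3
```

```bash
python3 - <<'E'
from h import *
im=eyes.get_image('top'); print(posts(im)); print(tcp()); print(tip(im))
E
```

```text
[([26.5, -79.8], 173), ([-27.5, 80.8], 38), ([-26.3, 27.2], 75), ([-27.3, -27.0], 121)]
(array([ -31.8, -225.4]), np.float64(77.5), 'yaw in tray', np.float64(-0.03), 'tilt', array([ 0.002, -0.002, -1.   ]), 'w', 0.204, 'gf', 60.27279480127618, array([-0.5, -1.8, 10.6]), 10.2)
[55.5, 55.1, 55.6, 55.4]
```

Request:
servo_tool --steps '[{"claw":1,"x":4,"y":1,"z":0,"roll":0},{"claw":1,"x":3.5,"y":0.5,"z":0,"roll":0},{"claw":1,"x":0,"y":0,"z":0,"roll":0},{"claw":0,"x":0,"y":0,"z":0,"roll":0},{"claw":0,"x":0,"y":0,"z":0,"roll":0},{"claw":0,"x":0,"y":0,"z":0,"roll":0},{"claw":0,"x":0,"y":0,"z":-30,"roll":0},{"claw":0,"x":0,"y":0,"z":-40,"roll":0},{"claw":0,"x":0,"y":0,"z":-35,"roll":0},{"claw":0,"x":0,"y":0,"z":0,"roll":0}]'

```text
t: 11.2
tool_pos: [0.4669, -0.4381, 0.1858]
orientation: [3.119, -0.332, 0.011]
ft_force: [0.5, -1.1, 0.8]
gripper_width: 0.502
grip_force: 0.0
```

```bash
python3 - <<'E'
from h import *
im=eyes.get_image('top'); print(posts(im)); print(tcp()); print(tip(im))
w=cloud(im);T=tray(w);z=w[...,2]
E
```

```text
[([26.2, -80.0], 180), ([-27.4, 80.8], 38), ([-26.6, 27.3], 72), ([-27.5, -27.0], 118)]
(array([ -23.8, -226.2]), np.float64(183.1), 'yaw in tray', np.float64(0.01), 'tilt', array([ 0.003, -0.003, -1.   ]), 'w', 0.501, 'gf', 0.0, array([-0.3,  0.5, -1.1]), 11.25)
[55.6, 56.0, 55.6, 55.8]
```

Request:
servo_tool --steps '[{"claw":0,"x":-1,"y":-49.8,"z":0,"roll":0},{"claw":0,"x":-1,"y":-49.8,"z":0,"roll":0},{"claw":0,"x":-1,"y":-49.8,"z":0,"roll":0},{"claw":0,"x":0,"y":-49.8,"z":0,"roll":0},{"claw":0,"x":0,"y":0,"z":0,"roll":0},{"claw":0,"x":0,"y":0,"z":40,"roll":0},{"claw":0,"x":0,"y":0,"z":40,"roll":0},{"claw":0,"x":0,"y":0,"z":0,"roll":0},{"claw":0,"x":0,"y":0,"z":0,"roll":0},{"claw":0,"x":0,"y":0,"z":0,"roll":0}]'

```text
t: 12.25
tool_pos: [0.5045, -0.2413, 0.1022]
orientation: [3.123, -0.333, 0.003]
ft_force: [0.1, 0.8, 0.7]
gripper_width: 0.499
grip_force: 0.0
```

```bash
python3 - <<'E'
from h import *
im=eyes.get_image('wrist'); print(tcp()); print(posts(im))
E
```

```text
(array([-26.7, -26.8]), np.float64(102.5), 'yaw in tray', np.float64(-0.02), 'tilt', array([ 0.003, -0.001, -1.   ]), 'w', 0.502, 'gf', 0.0, array([0.5, 0. , 0.2]), 12.3)
[([27.7, -82.1], 4379), ([-26.0, -29.9], 2329), ([-25.0, 23.8], 1445), ([-26.3, 77.1], 798)]
```

Request:
servo_tool --steps '[{"claw":0,"x":0,"y":0,"z":35,"roll":0},{"claw":0,"x":0,"y":0,"z":35,"roll":0},{"claw":0,"x":0,"y":0,"z":0,"roll":0},{"claw":1,"x":0,"y":0,"z":0,"roll":0},{"claw":1,"x":0,"y":0,"z":0,"roll":0},{"claw":1,"x":0,"y":0,"z":0,"roll":0},{"claw":1,"x":10,"y":0,"z":0,"roll":0},{"claw":1,"x":0,"y":0,"z":0,"roll":0},{"claw":1,"x":0,"y":0,"z":0,"roll":0},{"claw":1,"x":0,"y":0,"z":0,"roll":0}]' --squeeze 40

```text
t: 13.3
tool_pos: [0.5161, -0.2437, 0.0328]
orientation: [3.123, -0.332, 0.009]
ft_force: [2.1, -1.4, 7.6]
gripper_width: 0.251
grip_force: 40.5
```

```bash
python3 - <<'E'
from h import *
im=eyes.get_image('top'); print(tcp()); print(posts(im))
E
```

```text
(array([-15.2, -26.7]), np.float64(32.8), 'yaw in tray', np.float64(0.01), 'tilt', array([ 0.005, -0.002, -1.   ]), 'w', 0.252, 'gf', 40.5344295501709, array([ 2.7, -0.2,  6.2]), 13.35)
[([-27.5, 80.8], 38), ([-27.7, 28.0], 65)]
```

Request:
servo_tool --steps '[{"claw":1,"x":10,"y":0,"z":0,"roll":0},{"claw":1,"x":10,"y":0,"z":0,"roll":0},{"claw":1,"x":10,"y":0,"z":0,"roll":0},{"claw":1,"x":6,"y":0,"z":0,"roll":0},{"claw":1,"x":4,"y":0,"z":0,"roll":0},{"claw":1,"x":1,"y":0,"z":0,"roll":0},{"claw":1,"x":0,"y":0,"z":0,"roll":0},{"claw":1,"x":0,"y":0,"z":0,"roll":0},{"claw":1,"x":0,"y":0,"z":0,"roll":0},{"claw":1,"x":0,"y":0,"z":0,"roll":0}]'

```text
t: 14.35
tool_pos: [0.5544, -0.2521, 0.0328]
orientation: [3.123, -0.333, 0.004]
ft_force: [-2.0, -0.3, 10.8]
gripper_width: 0.25
grip_force: 41.0
```

```bash
python3 - <<'E'
from h import *
print(tcp())
E
```

```text
(array([ 24. , -26.8]), np.float64(32.8), 'yaw in tray', np.float64(-0.01), 'tilt', array([ 0.002, -0.001, -1.   ]), 'w', 0.25, 'gf', 40.99589467048645, array([-2. , -0.3, 10.8]), 14.35)
```

Request:
servo_tool --steps '[{"claw":1,"x":2.5,"y":0,"z":0,"roll":0},{"claw":1,"x":0,"y":0,"z":0,"roll":0},{"claw":1,"x":0,"y":0,"z":0,"roll":0},{"claw":0.2,"x":0,"y":0,"z":0,"roll":0},{"claw":0.2,"x":0,"y":0,"z":0,"roll":0},{"claw":0.2,"x":0,"y":0,"z":0,"roll":0},{"claw":0.2,"x":0,"y":0,"z":-20,"roll":0},{"claw":0.2,"x":0,"y":0,"z":-40,"roll":0},{"claw":0.2,"x":-27,"y":-27,"z":0,"roll":0},{"claw":0.2,"x":-26.5,"y":-27,"z":0,"roll":0}]'

```text
t: 15.35
tool_pos: [0.5155, -0.1882, 0.0919]
orientation: [3.123, -0.335, 0.005]
ft_force: [-0.3, 1.3, 0.1]
gripper_width: 0.402
grip_force: 0.0
```

```bash
python3 - <<'E'
from h import *
for i in range(3): im=eyes.get_image('wrist')
print(tcp()); print(posts(im))
E
```

```text
(array([-29.7,  29.9]), np.float64(90.6), 'yaw in tray', np.float64(0.19), 'tilt', array([-0.002,  0.001, -1.   ]), 'w', 0.403, 'gf', 0.0, array([ 1.6, -1.8,  0.2]), 15.5)
[([27.2, -80.1], 4875), ([26.8, -27.6], 3437), ([-24.9, 24.6], 1611), ([-26.1, 77.6], 845)]
```

Request:
servo_tool --steps '[{"claw":0.2,"x":0,"y":0,"z":30,"roll":0},{"claw":0.2,"x":0,"y":0,"z":29,"roll":0},{"claw":0.2,"x":0,"y":0,"z":0,"roll":0},{"claw":1,"x":0,"y":0,"z":0,"roll":0},{"claw":1,"x":0,"y":0,"z":0,"roll":0},{"claw":1,"x":0,"y":0,"z":0,"roll":0},{"claw":1,"x":10,"y":0,"z":0,"roll":0},{"claw":1,"x":0,"y":0,"z":0,"roll":0},{"claw":1,"x":0,"y":0,"z":0,"roll":0},{"claw":1,"x":0,"y":0,"z":0,"roll":0}]'

```text
t: 16.5
tool_pos: [0.5257, -0.1902, 0.0323]
orientation: [3.124, -0.332, 0.003]
ft_force: [1.3, -0.6, 2.9]
gripper_width: 0.191
grip_force: 41.6
```

```bash
python3 - <<'E'
from h import *
print(tcp())
E
```

```text
(array([-17. ,  27.7]), np.float64(32.3), 'yaw in tray', np.float64(0.01), 'tilt', array([ 0.002, -0.   , -1.   ]), 'w', 0.191, 'gf', 41.59563660621643, array([ 1.3, -0.6,  2.9]), 16.5)
```

Request:
servo_tool --steps '[{"claw":1,"x":10,"y":0,"z":0,"roll":0},{"claw":1,"x":10,"y":0,"z":0,"roll":0},{"claw":1,"x":10,"y":0,"z":0,"roll":0},{"claw":1,"x":7,"y":0,"z":0,"roll":0},{"claw":1,"x":4,"y":0.3,"z":0,"roll":0},{"claw":1,"x":2,"y":0.3,"z":0,"roll":0},{"claw":1,"x":0,"y":0,"z":0,"roll":0},{"claw":1,"x":0,"y":0,"z":0,"roll":0},{"claw":1,"x":0,"y":0,"z":0,"roll":0},{"claw":1,"x":0,"y":0,"z":0,"roll":0}]'

```text
t: 17.5
tool_pos: [0.567, -0.1997, 0.0323]
orientation: [3.124, -0.333, 0.001]
ft_force: [0.4, 0.5, 4.9]
gripper_width: 0.191
grip_force: 41.9
```

```bash
python3 - <<'E'
from h import *
print(tcp())
E
```

```text
(array([25.4, 27. ]), np.float64(32.3), 'yaw in tray', np.float64(-0.0), 'tilt', array([ 0.001, -0.   , -1.   ]), 'w', 0.191, 'gf', 41.944334506988525, array([0.4, 0.5, 4.9]), 17.5)
```

Request:
servo_tool --steps '[{"claw":1,"x":1.2,"y":0,"z":0,"roll":0},{"claw":1,"x":0,"y":0,"z":0,"roll":0},{"claw":1,"x":0,"y":0,"z":0,"roll":0},{"claw":0.3,"x":0,"y":0,"z":0,"roll":0},{"claw":0.3,"x":0,"y":0,"z":0,"roll":0},{"claw":0.3,"x":0,"y":0,"z":0,"roll":0},{"claw":0.3,"x":0,"y":0,"z":-20,"roll":0},{"claw":0.3,"x":0,"y":0,"z":-40,"roll":0},{"claw":0.3,"x":-26,"y":-27,"z":0,"roll":0},{"claw":0.3,"x":-26,"y":-27,"z":0,"roll":0}]'

```text
t: 18.5
tool_pos: [0.529, -0.1365, 0.0928]
orientation: [3.123, -0.336, 0.005]
ft_force: [-0.3, 1.4, -0.5]
gripper_width: 0.347
grip_force: 0.0
```

```bash
python3 - <<'E'
from h import *
for i in range(4): im=eyes.get_image('wrist')
print(tcp()); print(posts(im))
E
```

```text
(array([-26.1,  81.6]), np.float64(91.7), 'yaw in tray', np.float64(0.09), 'tilt', array([-0.,  0., -1.]), 'w', 0.35, 'gf', 0.0, array([ 0.4, -0.7, -0.1]), 18.7)
[([26.9, -27.1], 3462), ([28.1, 26.2], 2012), ([-25.9, 78.3], 788)]
```

Request:
servo_tool --steps '[{"claw":0.3,"x":0,"y":0,"z":30,"roll":0},{"claw":0.3,"x":0,"y":0,"z":29,"roll":0},{"claw":0.3,"x":0,"y":0,"z":0,"roll":0},{"claw":1,"x":0,"y":0,"z":0,"roll":0},{"claw":1,"x":0,"y":0,"z":0,"roll":0},{"claw":1,"x":0,"y":0,"z":0,"roll":0},{"claw":1,"x":10,"y":0,"z":0,"roll":0},{"claw":1,"x":0,"y":0,"z":0,"roll":0},{"claw":1,"x":0,"y":0,"z":0,"roll":0},{"claw":1,"x":0,"y":0,"z":0,"roll":0}]'

```text
t: 19.7
tool_pos: [0.5389, -0.1384, 0.0332]
orientation: [3.124, -0.332, 0.002]
ft_force: [1.0, -0.6, 1.4]
gripper_width: 0.13
grip_force: 43.2
```

```bash
python3 - <<'E'
from h import *
print(tcp())
E
```

```text
(array([-15. ,  81.1]), np.float64(33.2), 'yaw in tray', np.float64(0.0), 'tilt', array([ 0.002, -0.   , -1.   ]), 'w', 0.13, 'gf', 43.17593336105347, array([ 1. , -0.6,  1.4]), 19.7)
```

Request:
servo_tool --steps '[{"claw":1,"x":10,"y":0,"z":0,"roll":0},{"claw":1,"x":10,"y":0,"z":0,"roll":0},{"claw":1,"x":10,"y":0,"z":0,"roll":0},{"claw":1,"x":6,"y":0,"z":0,"roll":0},{"claw":1,"x":4,"y":0,"z":0,"roll":0},{"claw":1,"x":2,"y":0,"z":0,"roll":0},{"claw":1,"x":0,"y":0,"z":0,"roll":0},{"claw":1,"x":0,"y":0,"z":0,"roll":0},{"claw":1,"x":0,"y":0,"z":0,"roll":0},{"claw":1,"x":0,"y":0,"z":0,"roll":0}]'

```text
t: 20.7
tool_pos: [0.5795, -0.1472, 0.0332]
orientation: [3.124, -0.332, 0.001]
ft_force: [-0.3, 0.6, 5.4]
gripper_width: 0.13
grip_force: 43.6
```

```bash
python3 - <<'E'
from h import *
print(tcp())
E
```

```text
(array([26.6, 81. ]), np.float64(33.2), 'yaw in tray', np.float64(-0.0), 'tilt', array([ 0.001, -0.   , -1.   ]), 'w', 0.13, 'gf', 43.57192039489746, array([-0.3,  0.6,  5.4]), 20.7)
```

Request:
servo_tool --steps '[{"claw":0.4,"x":0,"y":0,"z":0,"roll":0},{"claw":0.4,"x":0,"y":0,"z":0,"roll":0},{"claw":0.4,"x":0,"y":0,"z":-20,"roll":0},{"claw":0.4,"x":0,"y":0,"z":-40,"roll":0},{"claw":0.4,"x":0,"y":0,"z":-40,"roll":0},{"claw":0,"x":-10,"y":48,"z":-20,"roll":0},{"claw":0,"x":-10,"y":48,"z":0,"roll":0},{"claw":0,"x":-10,"y":48,"z":0,"roll":0},{"claw":0,"x":-10,"y":48,"z":0,"roll":0},{"claw":0,"x":-10,"y":48,"z":0,"roll":0}]'

```text
t: 21.7
tool_pos: [0.4797, -0.3702, 0.1515]
orientation: [-3.124, 0.332, 0.0]
ft_force: [1.0, -0.7, 0.3]
gripper_width: 0.498
grip_force: 0.0
```

```bash
python3 - <<'E'
from h import *
for i in range(4): im=eyes.get_image('wrist')
print(tcp()); print(posts(im))
w=cloud(im);T=tray(w);z=w[...,2]
m=(z>.107)&(z<.122)&(abs(T[...,0]+20)<70)&(T[...,1]<-110)&(T[...,1]>-250)
print(m.sum(), cv2.minEnclosingCircle(T[m].astype(np.float32)) if m.any() else 0)
im=eyes.get_image('top'); print(posts(im),tip(im))
cv2.imwrite('pics/r3.png',rect(im,O,YAW,.0375))
E
```

```text
(array([ -24.2, -157.7]), np.float64(151.2), 'yaw in tray', np.float64(-0.19), 'tilt', array([-0.001,  0.   , -1.   ]), 'w', 0.5, 'gf', 0.0, array([ 0.6,  1.2, -0.4]), 21.9)
[([27.4, -83.7], 2790), ([26.3, -29.6], 1927)]
1297 ((-24.819211959838867, -228.4563446044922), 9.43418025970459)
[([24.2, 82.0], 35), ([26.9, 28.0], 70), ([25.8, -25.6], 120), ([26.2, -79.8], 182)] [51.0, 55.7, 55.4, 55.5]
```

View pics/r3.png

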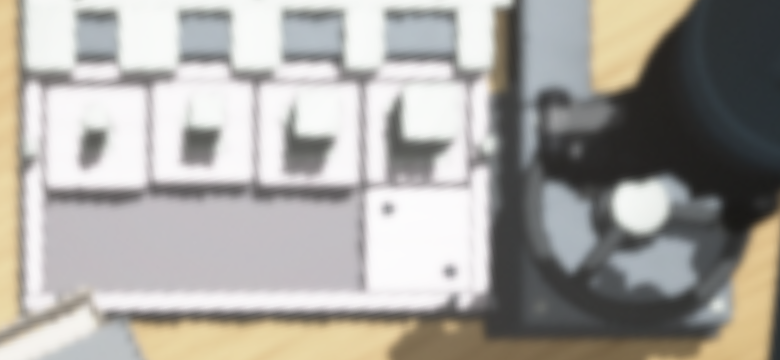

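All four gauges now stand in the far row. Post tops are at px (98,115), (203,118), (315,115) and (425,115), and the comb is drawn back. Next I grip the handle again.

Request:
servo_tool --steps '[{"claw":0,"x":-0.8,"y":33.5,"z":0,"roll":0},{"claw":0,"x":-0.8,"y":33.5,"z":0,"roll":0},{"claw":0,"x":0,"y":0,"z":0,"roll":0},{"claw":0,"x":0,"y":0,"z":37,"roll":0},{"claw":0,"x":0,"y":0,"z":37,"roll":0},{"claw":0,"x":0,"y":0,"z":0,"roll":0},{"claw":1,"x":0,"y":0,"z":0,"roll":0},{"claw":1,"x":0,"y":0,"z":0,"roll":0},{"claw":1,"x":0,"y":0,"z":0,"roll":0},{"claw":1,"x":0,"y":0,"z":0,"roll":0}]' --squeeze 60

```text
t: 22.95
tool_pos: [0.4647, -0.4363, 0.0793]
orientation: [3.12, -0.333, 0.001]
ft_force: [-1.6, -6.2, -8.1]
gripper_width: 0.204
grip_force: 58.7
```

```bash
python3 - <<'E'
from h import *
im=eyes.get_image('top'); print(posts(im),tip(im))
print(tcp())
E
```

```text
[([24.1, 82.0], 36), ([27.2, 28.0], 70), ([25.8, -25.6], 118), ([26.2, -80.0], 183)] [49.3, 55.3, 55.6, 55.1]
(array([ -24.8, -225.8]), np.float64(79.4), 'yaw in tray', np.float64(-0.05), 'tilt', array([ 0.   , -0.004, -1.   ]), 'w', 0.203, 'gf', 58.67526663641911, array([-1.8, -5.1, -7.8]), 23.0)
```

Request:
servo_tool --steps '[{"claw":1,"x":-13.5,"y":-4,"z":0,"roll":0},{"claw":1,"x":-11.6,"y":-8,"z":0,"roll":0},{"claw":1,"x":-8.6,"y":-11.2,"z":0,"roll":0},{"claw":1,"x":-4.7,"y":-13.3,"z":0,"roll":0},{"claw":1,"x":-0.4,"y":-14.1,"z":0,"roll":0},{"claw":1,"x":4,"y":-13.5,"z":0,"roll":0},{"claw":1,"x":8,"y":-11.6,"z":0,"roll":0},{"claw":1,"x":11.2,"y":-8.6,"z":0,"roll":0},{"claw":1,"x":13.3,"y":-4.7,"z":0,"roll":0},{"claw":1,"x":14.1,"y":-0.4,"z":0,"roll":0}]'

```text
t: 24.0
tool_pos: [0.4957, -0.3526, 0.0793]
orientation: [3.118, -0.334, 0.002]
ft_force: [-2.9, -9.9, -8.4]
gripper_width: 0.198
grip_force: 62.4
```

Request:
servo_tool --steps '[{"claw":1,"x":13.5,"y":4,"z":0,"roll":0},{"claw":1,"x":11.6,"y":8,"z":0,"roll":0},{"claw":1,"x":8.6,"y":11.2,"z":0,"roll":0},{"claw":1,"x":4.7,"y":13.3,"z":0,"roll":0},{"claw":1,"x":0.4,"y":14.1,"z":0,"roll":0},{"claw":1,"x":-4,"y":13.5,"z":0,"roll":0},{"claw":1,"x":-8,"y":11.6,"z":0,"roll":0},{"claw":1,"x":-11.2,"y":8.6,"z":0,"roll":0},{"claw":1,"x":-13.3,"y":4.7,"z":0,"roll":0},{"claw":1,"x":-14.1,"y":0.4,"z":0,"roll":0}]'

```text
t: 25.0
tool_pos: [0.4651, -0.4367, 0.0793]
orientation: [3.12, -0.335, 0.004]
ft_force: [1.8, 0.4, -5.5]
gripper_width: 0.203
grip_force: 62.9
```

```bash
python3 - <<'E'
from h import *
im=eyes.get_image('top'); print(posts(im),tip(im))
print(tcp())
E
```

```text
[([24.0, 82.0], 37), ([26.9, 28.1], 70), ([25.6, -25.2], 116), ([26.2, -80.0], 182)] [46.9, 46.6, 47.4, 46.7]
(array([ -27. , -225.2]), np.float64(79.2), 'yaw in tray', np.float64(-0.14), 'tilt', array([-0.   , -0.002, -1.   ]), 'w', 0.201, 'gf', 63.25010144908447, array([-4.8, -2.2, -0.8]), 25.05)
```

Request:
servo_tool --steps '[{"claw":1,"x":-13.5,"y":-4,"z":0,"roll":0},{"claw":1,"x":-11.6,"y":-8,"z":0,"roll":0},{"claw":1,"x":-8.6,"y":-11.2,"z":0,"roll":0},{"claw":1,"x":-4.7,"y":-13.3,"z":0,"roll":0},{"claw":1,"x":-0.4,"y":-14.1,"z":0,"roll":0},{"claw":1,"x":4,"y":-13.5,"z":0,"roll":0},{"claw":1,"x":8,"y":-11.6,"z":0,"roll":0},{"claw":1,"x":11.2,"y":-8.6,"z":0,"roll":0},{"claw":1,"x":13.3,"y":-4.7,"z":0,"roll":0},{"claw":1,"x":14.1,"y":-0.4,"z":0,"roll":0}]'

```text
t: 26.05
tool_pos: [0.4961, -0.3527, 0.0793]
orientation: [3.118, -0.334, 0.003]
ft_force: [-2.8, -10.0, -4.4]
gripper_width: 0.2
grip_force: 62.8
```

```bash
python3 - <<'E'
from h import *
im=eyes.get_image('top'); print(posts(im),tip(im))
print(tcp())
E
```

```text
[([24.0, 82.0], 37), ([27.1, 28.0], 71), ([25.6, -25.4], 117), ([26.6, -79.4], 169)] [42.0, 42.4, 43.2, 43.6]
(array([  -9.5, -137.6]), np.float64(79.3), 'yaw in tray', np.float64(-0.0), 'tilt', array([ 0.003, -0.007, -1.   ]), 'w', 0.204, 'gf', 62.50754043285269, array([ 0.7, -9. , -9. ]), 26.1)
```

Request:
servo_tool --steps '[{"claw":1,"x":13.5,"y":4,"z":0,"roll":0},{"claw":1,"x":11.6,"y":8,"z":0,"roll":0},{"claw":1,"x":8.6,"y":11.2,"z":0,"roll":0},{"claw":1,"x":4.7,"y":13.3,"z":0,"roll":0},{"claw":1,"x":0.4,"y":14.1,"z":0,"roll":0},{"claw":1,"x":-4,"y":13.5,"z":0,"roll":0},{"claw":1,"x":-8,"y":11.6,"z":0,"roll":0},{"claw":1,"x":-11.2,"y":8.6,"z":0,"roll":0},{"claw":1,"x":-13.3,"y":4.7,"z":0,"roll":0},{"claw":1,"x":-14.1,"y":0.4,"z":0,"roll":0}]'

```text
t: 27.1
tool_pos: [0.4654, -0.4369, 0.0793]
orientation: [3.12, -0.335, 0.004]
ft_force: [1.9, 1.2, -1.8]
gripper_width: 0.201
grip_force: 63.2
```

```bash
python3 - <<'E'
from h import *
im=eyes.get_image('top'); print(posts(im),tip(im))
print(tcp())
E
```

```text
[([23.9, 82.1], 36), ([27.1, 27.7], 66), ([25.9, -25.7], 117), ([26.3, -80.1], 180)] [38.3, 38.3, 38.3, 38.7]
(array([ -26.6, -225.3]), np.float64(79.2), 'yaw in tray', np.float64(-0.13), 'tilt', array([-0.   , -0.002, -1.   ]), 'w', 0.204, 'gf', 63.571351919090375, array([-4.4, -3. ,  1.8]), 27.15)
```

Request:
servo_tool --steps '[{"claw":1,"x":-13.5,"y":-4,"z":0,"roll":0},{"claw":1,"x":-11.6,"y":-8,"z":0,"roll":0},{"claw":1,"x":-8.6,"y":-11.2,"z":0,"roll":0},{"claw":1,"x":-4.7,"y":-13.3,"z":0,"roll":0},{"claw":1,"x":-0.4,"y":-14.1,"z":0,"roll":0},{"claw":1,"x":4,"y":-13.5,"z":0,"roll":0},{"claw":1,"x":8,"y":-11.6,"z":0,"roll":0},{"claw":1,"x":11.2,"y":-8.6,"z":0,"roll":0},{"claw":1,"x":13.3,"y":-4.7,"z":0,"roll":0},{"claw":1,"x":14.1,"y":-0.4,"z":0,"roll":0}]'

```text
t: 28.15
tool_pos: [0.4964, -0.3528, 0.0793]
orientation: [3.118, -0.333, 0.003]
ft_force: [-4.2, -8.9, -3.5]
gripper_width: 0.2
grip_force: 63.2
```

```bash
python3 - <<'E'
from h import *
im=eyes.get_image('top'); print(posts(im),tip(im))
print(tcp())
E
```

```text
[([23.9, 82.2], 36), ([26.9, 28.2], 69), ([25.9, -25.5], 121), ([26.7, -79.4], 174)] [35.3, 33.8, 34.5, 34.8]
(array([  -9.2, -137.6]), np.float64(79.3), 'yaw in tray', np.float64(0.01), 'tilt', array([ 0.003, -0.007, -1.   ]), 'w', 0.199, 'gf', 62.825689846649766, array([-0. , -8.9, -5.6]), 28.2)
```

Request:
servo_tool --steps '[{"claw":1,"x":13.5,"y":4,"z":0,"roll":0},{"claw":1,"x":11.6,"y":8,"z":0,"roll":0},{"claw":1,"x":8.6,"y":11.2,"z":0,"roll":0},{"claw":1,"x":4.7,"y":13.3,"z":0,"roll":0},{"claw":1,"x":0.4,"y":14.1,"z":0,"roll":0},{"claw":1,"x":-4,"y":13.5,"z":0,"roll":0},{"claw":1,"x":-8,"y":11.6,"z":0,"roll":0},{"claw":1,"x":-11.2,"y":8.6,"z":0,"roll":0},{"claw":1,"x":-13.3,"y":4.7,"z":0,"roll":0},{"claw":1,"x":-14.1,"y":0.4,"z":0,"roll":0}]'

```text
t: 29.2
tool_pos: [0.4656, -0.4371, 0.0792]
orientation: [3.12, -0.334, 0.005]
ft_force: [1.4, 0.8, 0.6]
gripper_width: 0.198
grip_force: 63.5
```

```bash
python3 - <<'E'
from h import *
im=eyes.get_image('top'); print(posts(im),tip(im))
print(tcp())
E
```

```text
[([24.2, 82.0], 35), ([27.0, 28.2], 68), ([25.9, -25.6], 117), ([26.3, -80.0], 178)] [30.2, 30.1, 30.8, 30.4]
(array([ -26.4, -225.4]), np.float64(79.2), 'yaw in tray', np.float64(-0.12), 'tilt', array([ 0.   , -0.002, -1.   ]), 'w', 0.202, 'gf', 63.88630350236781, array([-4.2, -2.4,  4.1]), 29.25)
```

Request:
servo_tool --steps '[{"claw":1,"x":-13.5,"y":-4,"z":0,"roll":0},{"claw":1,"x":-11.6,"y":-8,"z":0,"roll":0},{"claw":1,"x":-8.6,"y":-11.2,"z":0,"roll":0},{"claw":1,"x":-4.7,"y":-13.3,"z":0,"roll":0},{"claw":1,"x":-0.4,"y":-14.1,"z":0,"roll":0},{"claw":1,"x":4,"y":-13.5,"z":0,"roll":0},{"claw":1,"x":8,"y":-11.6,"z":0,"roll":0},{"claw":1,"x":11.2,"y":-8.6,"z":0,"roll":0},{"claw":1,"x":13.3,"y":-4.7,"z":0,"roll":0},{"claw":1,"x":14.1,"y":-0.4,"z":0,"roll":0}]'

```text
t: 30.25
tool_pos: [0.4965, -0.3528, 0.0792]
orientation: [3.118, -0.333, 0.003]
ft_force: [-3.4, -9.2, -0.1]
gripper_width: 0.204
grip_force: 63.5
```

```bash
python3 - <<'E'
from h import *
im=eyes.get_image('top'); print(posts(im),tip(im))
print(tcp())
E
```

```text
[([24.2, 82.0], 36), ([27.1, 28.1], 70), ([25.9, -25.5], 122), ([26.7, -79.4], 170)] [25.6, 25.8, 26.2, 26.7]
(array([  -9. , -137.6]), np.float64(79.3), 'yaw in tray', np.float64(0.01), 'tilt', array([ 0.003, -0.007, -1.   ]), 'w', 0.201, 'gf', 63.16601728030946, array([ 1.3, -7.8, -4.5]), 30.3)
```

Request:
servo_tool --steps '[{"claw":1,"x":13.5,"y":4,"z":0,"roll":0},{"claw":1,"x":11.6,"y":8,"z":0,"roll":0},{"claw":1,"x":8.6,"y":11.2,"z":0,"roll":0},{"claw":1,"x":4.7,"y":13.3,"z":0,"roll":0},{"claw":1,"x":0.4,"y":14.1,"z":0,"roll":0},{"claw":1,"x":-4,"y":13.5,"z":0,"roll":0},{"claw":1,"x":-8,"y":11.6,"z":0,"roll":0},{"claw":1,"x":-11.2,"y":8.6,"z":0,"roll":0},{"claw":1,"x":0,"y":0,"z":0,"roll":0},{"claw":1,"x":0,"y":0,"z":0,"roll":0}]'

```text
t: 31.3
tool_pos: [0.513, -0.4314, 0.0801]
orientation: [3.123, -0.317, 0.05]
ft_force: [43.7, -3.0, -27.5]
gripper_width: 0.204
grip_force: 60.7
```

```bash
python3 - <<'E'
from h import *
im=eyes.get_image('top'); print(posts(im),tip(im))
print(tcp())
E
```

```text
[([24.2, 82.0], 36), ([27.2, 28.0], 66), ([25.7, -25.6], 120), ([26.3, -79.8], 180)] [22.9, 23.4, 23.2, 23.5]
(array([  21.4, -210.8]), np.float64(80.1), 'yaw in tray', np.float64(0.56), 'tilt', array([ 0.031, -0.005, -1.   ]), 'w', 0.201, 'gf', 60.74783307965845, array([ 43.7,  -2.4, -27.4]), 31.35)
```

The force has risen to 44 N and the gauges have not moved, so the comb is against its stop. I'll ease the load off and check.

Request:
servo_tool --steps '[{"claw":1,"x":5,"y":-3,"z":0,"roll":0},{"claw":1,"x":5,"y":-3,"z":0,"roll":0},{"claw":1,"x":4,"y":-3,"z":0,"roll":0},{"claw":1,"x":0,"y":0,"z":0,"roll":0},{"claw":1,"x":0,"y":0,"z":0,"roll":0},{"claw":1,"x":0,"y":0,"z":0,"roll":0},{"claw":1,"x":0,"y":0,"z":0,"roll":0},{"claw":1,"x":0,"y":0,"z":0,"roll":0},{"claw":1,"x":0,"y":0,"z":0,"roll":0},{"claw":1,"x":0,"y":0,"z":0,"roll":0}]'

```text
t: 32.35
tool_pos: [0.5138, -0.4313, 0.0797]
orientation: [3.119, -0.329, 0.015]
ft_force: [10.4, -5.8, -5.7]
gripper_width: 0.203
grip_force: 63.3
```

```bash
python3 - <<'E'
from h import *
im=eyes.get_image('top'); print(posts(im),tip(im))
print(tcp())
cv2.imwrite('pics/r4.png',rect(im,O,YAW,.0375))
E
```

```text
[([24.3, 82.0], 36), ([27.1, 28.0], 66), ([25.8, -25.7], 120), ([26.5, -80.1], 177)] [23.9, 23.3, 23.2, 23.6]
(array([  22.1, -210.6]), np.float64(79.7), 'yaw in tray', np.float64(0.09), 'tilt', array([ 0.009, -0.006, -1.   ]), 'w', 0.2, 'gf', 63.33823983790353, array([10.6, -6.4, -6. ]), 32.4)
```

View pics/r4.png

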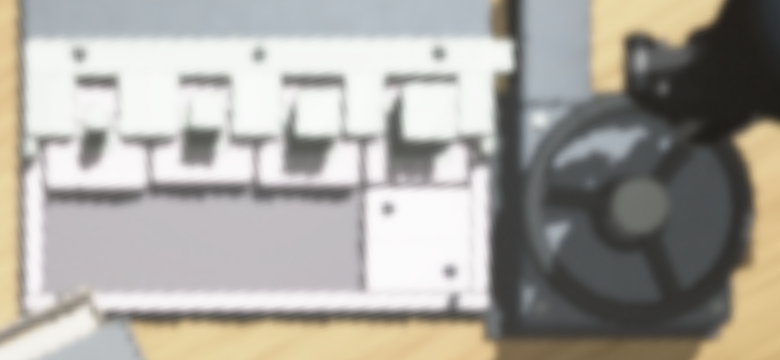

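The comb encloses all the posts (tips at row ~135, notch bottoms at ~77). One more tangential push will confirm it is a hard stop.

Request:
servo_tool --steps '[{"claw":1,"x":-3,"y":3,"z":0,"roll":0},{"claw":1,"x":-3,"y":3,"z":0,"roll":0},{"claw":1,"x":-3,"y":3,"z":0,"roll":0},{"claw":1,"x":0,"y":0,"z":0,"roll":0},{"claw":1,"x":0,"y":0,"z":0,"roll":0},{"claw":1,"x":0,"y":0,"z":0,"roll":0},{"claw":1,"x":0,"y":0,"z":0,"roll":0},{"claw":1,"x":0,"y":0,"z":0,"roll":0},{"claw":1,"x":0,"y":0,"z":0,"roll":0},{"claw":1,"x":0,"y":0,"z":0,"roll":0}]'

```text
t: 33.4
tool_pos: [0.5133, -0.4316, 0.0799]
orientation: [-3.124, 0.319, -0.036]
ft_force: [30.1, 2.8, -15.3]
gripper_width: 0.201
grip_force: 62.2
```

```bash
python3 - <<'E'
from h import *
im=eyes.get_image('top'); print(posts(im),tip(im))
print(tcp())
E
```

```text
[([24.0, 82.1], 37), ([27.1, 28.2], 68), ([26.0, -25.8], 117), ([26.6, -79.9], 178)] [23.2, 23.5, 23.0, 23.7]
(array([  21.7, -210.9]), np.float64(79.9), 'yaw in tray', np.float64(0.48), 'tilt', array([ 0.023, -0.001, -1.   ]), 'w', 0.208, 'gf', 62.202074204105884, array([ 30.6,   2.6, -14.7]), 33.45)
```

Request:
servo_tool --steps '[{"claw":1,"x":5,"y":-4,"z":0,"roll":0},{"claw":1,"x":6,"y":-4,"z":0,"roll":0},{"claw":1,"x":0,"y":0,"z":0,"roll":0},{"claw":0,"x":0,"y":0,"z":0,"roll":0},{"claw":0,"x":0,"y":0,"z":0,"roll":0},{"claw":0,"x":0,"y":0,"z":0,"roll":0},{"claw":0,"x":0,"y":0,"z":-20,"roll":0},{"claw":0,"x":0,"y":0,"z":-40,"roll":0},{"claw":0,"x":0,"y":0,"z":-40,"roll":0},{"claw":0,"x":-40,"y":-25,"z":-10,"roll":0}]'

```text
t: 34.45
tool_pos: [0.4814, -0.4024, 0.193]
orientation: [3.116, -0.334, 0.018]
ft_force: [0.5, 0.4, 0.0]
gripper_width: 0.496
grip_force: 0.0
```

```bash
python3 - <<'E'
from h import *
for i in range(5): im=eyes.get_image('wrist')
print(tcp(),posts(im),tip(im))
w=cloud(im);T=tray(w);z=w[...,2]
m=(z>.107)&(z<.122)&(abs(T[...,0]+20)<70)&(T[...,1]<-110)&(T[...,1]>-260)
print(m.sum(), cv2.minEnclosingCircle(T[m].astype(np.float32)) if m.any() else 0)
m=(abs(z-.066)<.003)&(T[...,1]<-115)&(T[...,1]>-250)&(abs(T[...,0]+20)<70)
print('wheel',cv2.minEnclosingCircle(T[m].astype(np.float32)))
cv2.imwrite('pics/w5.png',bgr(im))
im=eyes.get_image('top');print(posts(im),tip(im))
E
```

```text
(array([ -21.7, -185.3]), np.float64(187.6), 'yaw in tray', np.float64(-0.01), 'tilt', array([-0., -0., -1.]), 'w', 0.501, 'gf', 0.0, array([0.2, 0.2, 0.3]), 34.7) [([27.1, -83.7], 2078), ([26.3, -29.6], 1448)] [None, None, 26.2, 25.3]
1041 ((16.56804656982422, -211.8928680419922), 9.494555473327637)
wheel ((-18.80360984802246, -184.23594665527344), 57.163719177246094)
[([24.0, 82.0], 36), ([27.0, 28.1], 70), ([25.4, -25.4], 125), ([26.2, -80.2], 179)] [22.9, 23.3, 23.2, 24.5]
```

View pics/w5.png

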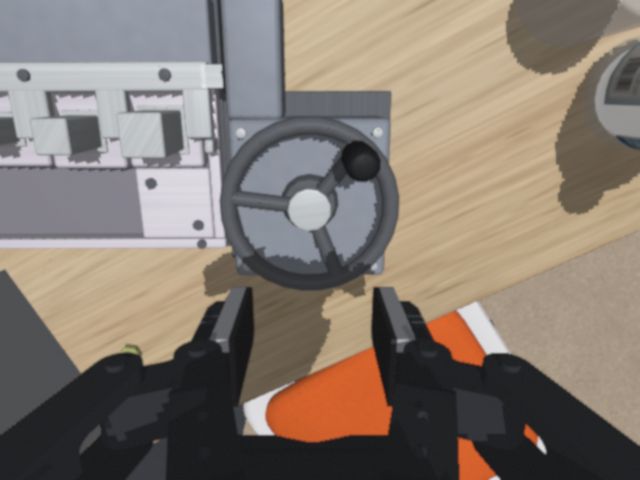

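The handle has turned 24.1 rad from the drawn-back position, which puts the comb at least 32.8 mm in and against its stop. The gauges have not moved, and the wrist view shows the handle free at px (360,160) with the gripper clear. I'm handing in.

```bash
python3 -c "
from rig import r
print(r.close_job())"
```

```text
the job is handed in; nothing more can be done
None
```

The job is handed in: the comb was drawn back, all four gauges were slid to their own places in the far row, and the comb was wound closed to its stop with the handle released. The hand-in call gave no verdict.

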